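# Candle ready to light

### The job

Get the candle ready to light: stand the pillar candle upright in the collar of its stoneware holder and let go of it. Then take the long stick lighter out of the half-open drawer of the little oak chest; it is longer than the gap, so tip its handle end up and draw it out at a slant. Finish with the lighter still in the gripper, holding the end of its nozzle steady in the air right at the tip of the wick without touching the candle, and leave the mug, bowl, saucer, jar and vase where they are.

Things in the scene. Friction and masses are not known exactly. Their poses are not given: they have to be found in the camera images.
- candle: Ivory pillar candle, a plain cylinder 50 mm in diameter and 100 mm tall, about 180 g, standing upright on the table at the left or the right. Origin: centre of its underside; z up along it.
- wick_top (a point): Top end of the candle's thin dark wick (a look-only detail, 10 mm tall), on the candle's axis 110 mm above its underside.
- holder: Stoneware candle holder, 450 g, loose on the table on the other side from the candle: a low blue dish 132 mm across, 14 mm high, with a small handle loop reaching 90 mm out along its +x; in its middle a white upright collar, bore 54 mm, 66 mm outside, top 30 mm above the table. Inside, the candle stands on the floor, 8 mm above the table. Origin: centre of its underside.
- chest: Oak table chest with one drawer, fixed: 320 mm deep (its x), 220 mm wide (its y), 105 mm high, the top board 15 mm thick (underside 90 mm up). Origin: centre of its underside; its -x points out of the drawer front, roughly at the robot. The chest covers the rear of the drawer.
- chest_lip (a point): Middle of the upper front edge of the chest's top board, 105 mm above the table: the far edge of the gap.
- drawer (a joint): How far the drawer is out, m: 0 shut, 0.165 at its stop. Starts 0.155 to 0.165 out, slides with about 2 N. Inside 285 mm long, 168 mm wide; heights above the table: floor 18 mm, side walls' top 58 mm, front's top 88 mm. The gap from the inside of its front to the chest is this value less 14 mm (about 150 mm), open above.
- drawer_rim (a point): Middle of the top inner edge of the drawer's front, 88 mm above the table: the near edge of the gap.
- lighter: Stick lighter, 260 mm long, 75 g, flat on the drawer's floor, roughly along the drawer, handle under the gap, nozzle back under the chest's top. Black handle 20 mm wide (y), 22 mm high (z), from 60 mm behind to 70 mm ahead of the origin; then a steel nozzle 10 mm thick (12 mm at its end) to 200 mm ahead. Origin: on the axis, 11 mm above the drawer's floor; x along the nozzle, z up.
- lighter_tip (a point): The end of the lighter's nozzle, on its axis, 200 mm ahead of the lighter's origin.
- mug: Stoneware mug, blue below and white above, 82 mm across, 98 mm tall, handle reaching 74 mm out along its +y, on the table at the left, beyond the jar (two more like it stand on a dark platter at the far left); to be left alone. Origin: centre of its underside.
- bowl: Small white bowl, 124 mm across, 45 mm high, on the table at the right, beside the chest; to be left alone. Origin: centre of its underside.
- saucer: White saucer, 140 mm across, 14 mm high, without a collar, on the table at the right, beyond the bowl; to be left alone. Origin: centre of its underside.
- honey_jar: Small closed white jar with a wooden lid, 44 mm across, 58 mm tall, on the table at the left beside the chest; to be left alone. Origin: centre of its underside.
- bud_vase: Stoneware bud vase, 76 mm across, 86 mm tall with twigs to 160 mm, on the rear half of the chest's top; to be left alone. Origin: centre of its underside.
There are look-alikes about, which are no part of the job. Of the things that look like the candle, the smaller one is meant. What is shaped like the holder but turquoise is not meant.

How it is judged:
By the outcome, as a careful person would: the job done as asked, in the order asked, and still so for the second after the job is handed in, while the arm keeps its last pose, push and grip.
It also fails if it takes over 62 s, if anything falls off the work surface, if the arm or the gripper's body presses on something with over 40 N, if the wrist force passes 120 N, or if a joint passes its speed limit or range.

### The arm

A 7-joint arm with a two-finger parallel gripper is mounted at the origin on the work surface. World frame = base frame: x ahead of the robot, y to its left, z up, the work surface at z = 0. Lengths are in m, angles in rad, forces in N, time in s.
With the tool pointing down it reaches from about 0.4 to 0.85 m from the base axis. Payload 4.5 kg.
Tool frame: the origin (TCP) lies between the finger pads; the fingertips stand 11 mm ahead of it and the grasp point (between the pads) lies 8 mm behind it; z points along the fingers, y is the direction in which the jaws open and shut (so a half turn about z gives the same grasp; the last joint's range is limited). The gripper opens to 88 mm and grips with 3 to 60 N. Pads are 18 mm wide; open, the fingers measure 123 mm over their backs; the gripper's body (75 mm by 187 mm) begins 45 mm behind the grasp point.
Start: joints at [1.232, 0.689, -0.195, 1.565, 0.157, 0.902, -0.215], TCP at [0.228, -0.582, 0.25] pointing down, gripper open.
Joint ranges: [-3.01, 3.01], [-0.46, 2.08], [-1.47, 1.51], [0.13, 2.56], [-1, 4.14], [0.04, 2.09], [-2.66, 2.66]. Speed limits (rad/s): [2.57, 2.57, 3.14, 3.14, 3.14, 3.14, 3.14].

### API

Orientations are given as a unit quaternion [w, x, y, z].
In Python, from cell import observe, capture, camera_info, close_job gives the robot as it stands.
- The arm moves only by the tool play_rows, never from a script. Its argument "rows" is a list of rows, each a list of 3 entries, a list of its own where there are three numbers: the shift along the tool's x, y, z in cm, then the turn, a rotation vector about the tool's x, y, z in rad, then the opening, from 0 (shut) to 1 (fully open). A call has exactly 10 rows; each row is the pose to reach, as a shift and turn from the pose commanded when the call began, along the tool's axes at that moment; what a row does not reach only later rows make up. A row lasts 1/10 s, in which the tool goes at most 50 mm and 8.59 degrees, less where a joint would pass 70% of its speed; a pose out of reach is approached as far as the arm can. A call with a gripper value outside its range is refused whole. The fingers move at their own pace and stop on an object; the grip force is fixed at half the most. Time passes only in rows, so rows that repeat a pose let the fingers close, or fill a call up. It gives the time, the measured TCP pose, the force and the opening at its end, in the units of the state.
- observe(): the state, without advancing time (a new reading comes with each control period).
- capture(name): name is "scene" or "top" or "wrist"; returns the picture (480x640x3 uint8, red, green, blue); there is no depth.
- camera_info(name): a dict with "intrinsics" (3x3 intrinsics, pixels), "R" (3x3) and "t" (3): a world point X has camera coordinates R X + t. Camera axes: x right, y down, z forward; pixel columns grow to the right and rows downward; lengths in m; the calibration is good to about 2 mm. A picture is of the moment at which its call begins: read the wrist's pose just before it. camera_info takes no time and is no camera call; for the wrist camera it gives the pose at the moment of the call.
- close_job(): hands the job in, once; it reports no verdict.
The state is a dict: "clock": time; "qpos": joint angles; "dq": joint speeds; "tau": joint torques, N m; "eef_pos": TCP position; "ee_rot": TCP orientation; "ft_force": force on the tool from outside, world axes, zero at the start; "ft_torque": the same for the moment, N m; "gripper_width": finger opening in m.
Only numpy, scipy, OpenCV 4.12 (cv2) and the standard library are available. Lean on these libraries where they do the work, as an engineer would, in place of code of your own. Each camera call takes 0.05 s, during which the arm holds its last target. There are 200 camera calls.

## Working session

There is one attempt and no reset: what is moved stays moved. The work goes in short steps, Python scripts to look and compute and a tool call to move; the robot and the scene stay as the last step left them, time stands still between calls to the robot, and variables do not carry over. Pictures are saved under pics/ and viewed, about 8 in all and at most 12, crops included, and the job is handed in when it is done.

Besides the shell and the picture viewer there is one more tool, called after "Request:" in YAML: its name, and indented under it one key for each argument. play_rows: Moves the arm, as the interface text tells. Its arguments: {"type":"object","properties":{"rows":{"type":"array"}},"required":["rows"]}

```bash
mkdir -p pics; ls; python3 - <<'E'
from cell import *
import cv2,numpy as np
s=observe();print(s)
for n in("scene","top"):
    cv2.imwrite(f"pics/{n}0.png",capture(n)[:,:,::-1]);i=camera_info(n);print(n,i)
print(camera_info("wrist"))
E
```

```text
pics
{'clock': 0.0, 'qpos': array([ 1.2318175 ,  0.68997961, -0.19449304,  1.56632947,  0.15731041,
        0.90247142, -0.21512998]), 'dq': array([ 0.00201842,  0.0007528 , -0.000794  ,  0.00074777, -0.00030894,
       -0.00086176, -0.0015781 ]), 'tau': array([-7.07651861e-05, -5.27564013e+01, -1.26668774e+00, -1.53424126e+01,
       -5.26508654e-02,  6.74551120e-03,  1.55863781e-04]), 'eef_pos': array([ 0.22735445, -0.58154012,  0.24891608]), 'ee_rot': array([-8.66171107e-04,  9.82675350e-01,  1.85333075e-01, -2.38590765e-04]), 'ft_force': array([ 0.80198973,  0.25977641, -0.0614937 ]), 'ft_torque': array([ 0.05599572,  0.04557041, -0.0279318 ]), 'gripper_width': 0.08822863908023901}
scene {'intrinsics': array([[536.29696949,   0.        , 325.19404469],
       [  0.        , 536.29696949, 242.84923072],
       [  0.        ,   0.        ,   1.        ]]), 'R': array([[-0.51598887,  0.85646072, -0.01518277],
       [ 0.46706517,  0.26644477, -0.84312354],
       [-0.71805683, -0.44213371, -0.53750551]]), 't': array([ 0.35213614, -0.15181241,  1.62023878])}
top {'intrinsics': array([[433.86713049,   0.        , 318.09181948],
       [  0.        , 433.86713049, 236.72131436],
       [  0.        ,   0.        ,   1.        ]]), 'R': array([[-0.02392953, -0.99963654, -0.01241671],
       [-0.98983737,  0.02543282, -0.13991126],
       [ 0.1401762 ,  0.00894251, -0.99008619]]), 't': array([-0.06382008,  0.55796088,  1.14910957])}
{'intrinsics': array([[347.97652743,   0.        , 318.09059797],
       [  0.        , 347.97652743, 245.49945786],
       [  0.        ,   0.        ,   1.        ]]), 'R': array([[ 3.64910478e-01, -9.31042609e-01, -5.94279320e-05],
       [-8.94449336e-01, -3.50585922e-01,  2.77578631e-01],
       [-2.58458367e-01, -1.01238196e-01, -9.60702920e-01]]), 't': array([-0.6249445 , -0.03858516,  0.38766721])}
```

View pics/top0.png

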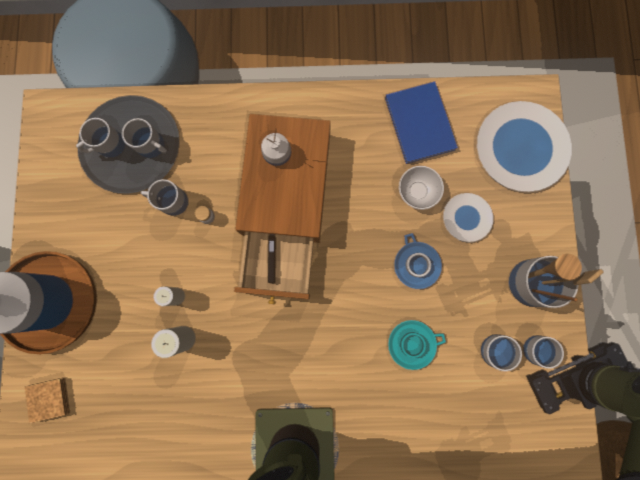

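View pics/scene0.png

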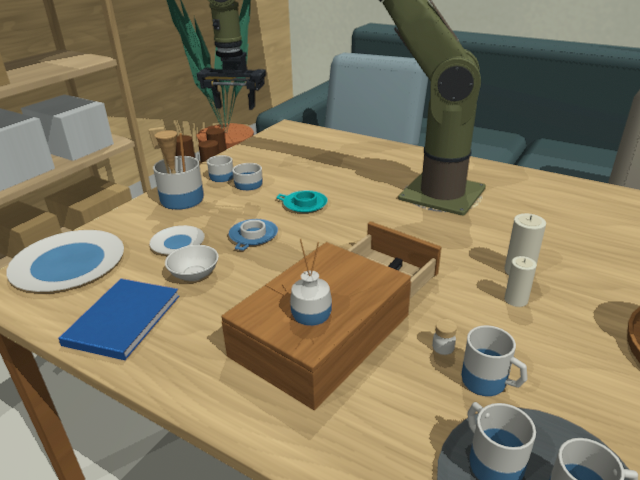

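The candles in the top view are at (168,297), which is smaller, and (166,343), which is taller and wider; the smaller one is meant. The holders are blue at (419,265), meant, and turquoise at (414,345), not meant. I'll confirm both in an enlarged crop.

```bash
cat > h.py <<'E'
import numpy as np, cv2
from cell import *
from scipy.spatial.transform import Rotation as Ro
def pix2w(ci,u,v,z):
    K,R,t=ci["intrinsics"],ci["R"],ci["t"]
    d=R.T@np.linalg.inv(K)@[u,v,1]; c=-R.T@t
    return c+d*(z-c[2])/d[2]
def proj(ci,X):
    p=ci["intrinsics"]@(ci["R"]@np.asarray(X)+ci["t"]); return p[:2]/p[2]
def rot(q): return Ro.from_quat(np.roll(q,-1))
E
python3 - <<'E'
from h import *
im=cv2.imread("pics/top0.png")
def c(u,v,w,h,s): return cv2.resize(im[v:v+h,u:u+w],None,fx=s,fy=s,interpolation=cv2.INTER_CUBIC)
# left: drawer 230..330 x 215..315 (x4=400x400); right top: holder 385..455,225..295 ; candle 140..240
A=c(230,215,100,100,4); B=c(380,225,100,100,4)
C=c(140,277,100,50,4)
D=np.zeros((200,400,3),np.uint8)
i2=cv2.imread("pics/scene0.png"); D=cv2.resize(i2[205:305,440:640],None,fx=2,fy=2)
cv2.imwrite("pics/crop1.png",np.vstack([np.hstack([A,B]),np.hstack([C,D])]))
E
```

```text
(no output)
```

View pics/crop1.png

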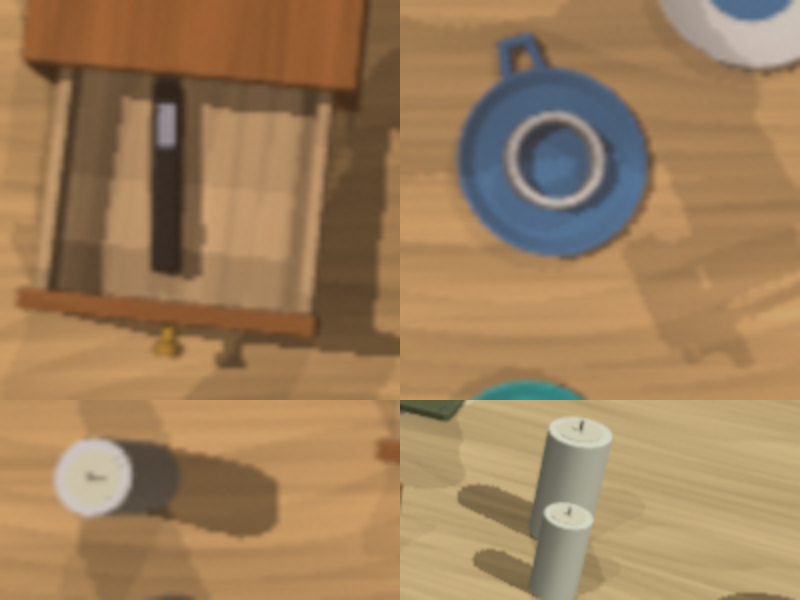

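The crop confirms it: the smaller candle's top is at top-view (162.9,295.9) and the blue holder's collar at (418.4,264.9). The lighter's handle runs down the drawer from about (271.5,235) to (271.5,282.6).

```bash
python3 - <<'E'
from h import *
ci=camera_info("top")
f=lambda x,y,ou,ov:((x+.5)/4-.5+ou,(y+.5)/4-.5+ov)
A=lambda x,y,z:pix2w(ci,*f(x,y,230,215),z).round(4)
print("collar",pix2w(ci,*f(155,161,380,225),.03)); print("candle",pix2w(ci,*f(93,77,140,277),.1))
print("wick", pix2w(ci,*f(92,76,140,277),.105))
print("dish",pix2w(ci,*f(153,161,380,225),.014), "handle",pix2w(ci,*f(120,50,380,225),.012))
print("lighter end",A(166,272,.04),"mid",A(167,180,.04),"far",A(167,85,.04))
print("edges end",A(151,272,.04),A(181,272,.04),"L/R mid",A(153,180,.04),A(182,180,.04))
print("lip",A(25,62,.105),A(358,90,.105)); print("rim in",A(20,291,.088),A(317,316,.088))
# scene check
cs=camera_info("scene")
print("scene candle",pix2w(cs,440+(568.5-400)/2,205+(518-400)/2,.1))
s=observe();R=rot(s["ee_rot"]).as_matrix();print(R.round(3),s["eef_pos"])
w=camera_info("wrist");print("cam in tool",R.T@(-w["R"].T@w["t"]-s["eef_pos"]),(w["R"]@R).round(3))
E
```

```text
collar [ 0.47295659 -0.34897704  0.03      ]
candle [0.40498021 0.32238055 0.1       ]
wick [0.40555836 0.32119502 0.105     ]
dish [ 0.47411519 -0.35112026  0.014     ] handle [ 0.55229996 -0.33293316  0.012     ]
lighter end [0.4342 0.0521 0.04  ] mid [0.4964 0.0508 0.04  ] far [0.5617 0.0503 0.04  ]
edges end [0.4345 0.0622 0.04  ] [0.434  0.0419 0.04  ] L/R mid [0.4967 0.0604 0.04  ] [0.4962 0.0406 0.04  ]
lip [0.5696 0.1347 0.105 ] [ 0.5457 -0.0809  0.105 ]
rim in [0.4225 0.141  0.088 ] [ 0.4018 -0.0508  0.088 ]
scene candle [0.41379514 0.32730925 0.1       ]
[[ 0.931  0.364 -0.001]
 [ 0.364 -0.931  0.002]
 [-0.    -0.002 -1.   ]] [ 0.22737075 -0.58156884  0.2489808 ]
cam in tool [ 0.07104883  0.00026273 -0.13413642] [[ 0.001  1.    -0.002]
 [-0.961  0.    -0.277]
 [-0.277  0.002  0.961]]
```

Request:
play_rows:
  rows:
    - [[3.5, -3.4, 0], [0, 0, -0.14], 1]
    - [[7, -6.8, 0], [0, 0, -0.28], 1]
    - [[10.5, -10.3, 0], [0, 0, -0.42], 1]
    - [[14, -13.7, 0], [0, 0, -0.56], 1]
    - [[17.5, -17.2, 0], [0, 0, -0.7], 1]
    - [[21, -20.6, 0], [0, 0, -0.84], 1]
    - [[24.5, -24, 0], [0, 0, -0.98], 1]
    - [[28, -27.5, 0], [0, 0, -1.12], 1]
    - [[31.5, -31, 0], [0, 0, -1.26], 1]
    - [[35, -34.5, 0], [0, 0, -1.4], 1]

```text
clock: 1.1
eef_pos: [0.4282, -0.1316, 0.2497]
ee_rot: [0.0, 0.63, 0.777, -0.0]
ft_force: [1.1, -0.5, 0.0]
gripper_width: 0.088
```

```bash
cat >> h.py <<'E'
def st():
    s=observe(); R=rot(s["ee_rot"]).as_matrix(); p=s["eef_pos"]
    print("t",round(s["clock"],2),"p",p.round(4),"q",s["qpos"].round(2),"F",s["ft_force"].round(1),"w",round(s["gripper_width"],4)); print(R.round(3)); return s,R,p
def go(target,yaw=None):
    "shift in cm in tool axes to target; turn vector to yaw tool-down (deg)"
    s,R,p=st(); print("shift",(R.T@(np.array(target)-p)*100).round(2))
    if yaw is not None:
        y=np.radians(yaw);T=np.array([[np.cos(y),np.sin(y),0],[np.sin(y),-np.cos(y),0],[0,0,-1]])
        print("turn",Ro.from_matrix(R.T@T).as_rotvec().round(3))
E
python3 -c "
from h import *
go([.405,.322,.2],160)"
```

```text
t 1.1 p [ 0.4282 -0.1316  0.2497] q [ 0.58  0.51 -0.57  2.06  0.43  0.69 -0.07] F [ 1.1 -0.5  0. ] w 0.088
[[-0.206  0.979 -0.   ]
 [ 0.979  0.206 -0.   ]
 [-0.    -0.    -1.   ]]
shift [44.87  7.07  4.96]
turn [-0.     0.    -1.014]
```

Request:
play_rows:
  rows:
    - [[4.5, 0.7, 0.5], [0, 0, -0.11], 1]
    - [[9, 1.4, 1], [0, 0, -0.22], 1]
    - [[13.5, 2.1, 1.5], [0, 0, -0.33], 1]
    - [[18, 2.8, 2], [0, 0, -0.44], 1]
    - [[22.5, 3.5, 2.5], [0, 0, -0.55], 1]
    - [[27, 4.2, 3], [0, 0, -0.66], 1]
    - [[31.5, 5, 3.5], [0, 0, -0.77], 1]
    - [[36, 5.7, 4], [0, 0, -0.88], 1]
    - [[40.5, 6.4, 4.5], [0, 0, -1.0], 1]
    - [[44.8, 7.1, 5], [0, 0, -1.01], 1]

```text
clock: 2.1
eef_pos: [0.4071, 0.3216, 0.1991]
ee_rot: [-0.0, 0.177, 0.984, -0.0]
ft_force: [0.6, -0.1, -0.2]
gripper_width: 0.0881
```

```bash
python3 -c "
from h import *
go([.405,.322,.075])
ci=camera_info('wrist');cv2.imwrite('pics/w1.png',capture('wrist')[:,:,::-1])
import pickle;pickle.dump(ci,open('w1.pkl','wb'))
print(proj(ci,[.405,.322,.1]),proj(ci,[.405,.322,.11]))"
```

```text
t 2.1 p [0.4071 0.3216 0.1991] q [-0.32  0.71 -0.73  1.92  0.67  0.77 -0.22] F [ 0.6 -0.1 -0.2] w 0.0881
[[-0.937  0.348 -0.001]
 [ 0.348  0.937 -0.   ]
 [ 0.001 -0.001 -1.   ]]
shift [ 0.21 -0.03 12.41]
[318.6657749  247.96941665] [318.66889178 252.22376064]
```

View pics/w1.png

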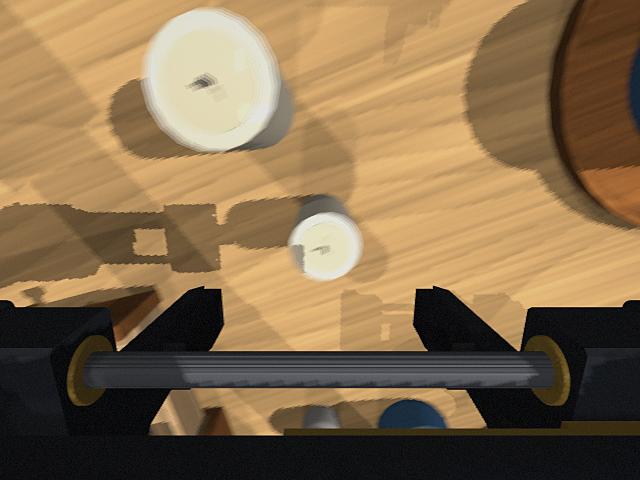

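The wrist view shows the small candle's top centred at (325.5,245.5) and the tall one at (211,80), clear of the fingers.

```bash
python3 -c "
from h import *
import pickle;ci=pickle.load(open('w1.pkl','rb'))
c=pix2w(ci,325.5,245.5,.1);print(c,pix2w(ci,211,80,.13))
go([c[0],c[1],.076])"
```

```text
[0.40497019 0.32709776 0.1       ] [0.28874747 0.30366948 0.13      ]
t 2.15 p [0.4053 0.3312 0.1997] q [-0.33  0.72 -0.73  1.91  0.67  0.77 -0.22] F [0.4 7.4 1.7] w 0.088
[[-0.939  0.343 -0.001]
 [ 0.343  0.939  0.011]
 [ 0.005  0.01  -1.   ]]
shift [-0.17 -0.53 12.37]
```

Request:
play_rows:
  rows:
    - [[0.1, 0.2, 3], [0, 0, 0], 1]
    - [[0.1, 0.4, 6], [0, 0, 0], 1]
    - [[0.1, 0.4, 9], [0, 0, 0], 1]
    - [[0.1, 0.4, 11.4], [0, 0, 0], 1]
    - [[0.1, 0.4, 12.4], [0, 0, 0], 1]
    - [[0.1, 0.4, 12.4], [0, 0, 0], 1]
    - [[0.1, 0.4, 12.4], [0, 0, 0], 0.5]
    - [[0.1, 0.4, 12.4], [0, 0, 0], 0.3]
    - [[0.1, 0.4, 12.4], [0, 0, 0], 0.3]
    - [[0.1, 0.4, 12.4], [0, 0, 0], 0.3]

```text
clock: 3.15
eef_pos: [0.4085, 0.3241, 0.0764]
ee_rot: [0.0, 0.179, 0.984, 0.0]
ft_force: [0.7, -0.2, -0.4]
gripper_width: 0.058
```

```bash
python3 -c "
from h import *
s,R,p=st()
go([.405,.322,.2],90)"
```

```text
t 3.15 p [0.4085 0.3241 0.0764] q [-0.45  0.89 -0.53  1.99  0.92  0.51 -0.43] F [ 0.7 -0.2 -0.4] w 0.058
[[-0.936  0.351  0.001]
 [ 0.351  0.936  0.001]
 [-0.001  0.001 -1.   ]]
t 3.15 p [0.4085 0.3241 0.0764] q [-0.45  0.89 -0.53  1.99  0.92  0.51 -0.43] F [ 0.7 -0.2 -0.4] w 0.058
[[-0.936  0.351  0.001]
 [ 0.351  0.936  0.001]
 [-0.001  0.001 -1.   ]]
shift [  0.24  -0.31 -12.36]
turn [ 1.000e-03 -0.000e+00  1.212e+00]
```

Request:
play_rows:
  rows:
    - [[0, 0, 0], [0, 0, 0], 0.2]
    - [[0, 0, 0], [0, 0, 0], 0.2]
    - [[0, 0, 0], [0, 0, 0], 0.2]
    - [[0, 0, 0], [0, 0, 0], 0.2]
    - [[0, 0, -1.5], [0, 0, 0], 0.2]
    - [[0, 0, -4], [0, 0, 0], 0.2]
    - [[0, 0, -7], [0, 0, 0], 0.2]
    - [[0, 0, -10], [0, 0, 0], 0.2]
    - [[0, 0, -12], [0, 0, 0], 0.2]
    - [[0, 0, -12], [0, 0, 0], 0.2]

```text
clock: 4.15
eef_pos: [0.4089, 0.3251, 0.1975]
ee_rot: [0.001, 0.179, 0.984, 0.002]
ft_force: [0.1, 0.5, -3.5]
gripper_width: 0.049
```

```bash
python3 -c "
from h import *
go([.473,-.349,.196],60)"
```

```text
t 4.15 p [0.4089 0.3251 0.1975] q [-0.33  0.72 -0.72  1.92  0.68  0.77 -0.23] F [ 0.1  0.5 -3.5] w 0.049
[[-0.936  0.351  0.003]
 [ 0.352  0.936  0.003]
 [-0.002  0.004 -1.   ]]
shift [-2.970e+01 -6.085e+01 -5.000e-02]
turn [ 0.004 -0.002  1.735]
```

Request:
play_rows:
  rows:
    - [[-1.4, -2.8, 0], [0, 0, 0.1], 0.2]
    - [[-3.5, -7.2, 0], [0, 0, 0.22], 0.2]
    - [[-5.6, -11.5, 0], [0, 0, 0.35], 0.2]
    - [[-7.7, -15.8, 0], [0, 0, 0.48], 0.2]
    - [[-9.8, -20.2, 0], [0, 0, 0.6], 0.2]
    - [[-12, -24.5, 0], [0, 0, 0.73], 0.2]
    - [[-14.1, -28.9, 0], [0, 0, 0.85], 0.2]
    - [[-16.2, -33.2, 0], [0, 0, 0.98], 0.2]
    - [[-18.3, -37.5, 0], [0, 0, 1.1], 0.2]
    - [[-20.4, -41.8, 0], [0, 0, 1.2], 0.2]

```text
clock: 5.15
eef_pos: [0.4513, -0.1411, 0.1944]
ee_rot: [-0.001, 0.704, 0.71, -0.001]
ft_force: [1.0, 0.8, -2.3]
gripper_width: 0.0488
```

```bash
python3 -c "
from h import *
go([.473,-.349,.196],60)"
```

```text
t 5.15 p [ 0.4513 -0.1411  0.1944] q [ 0.5   0.62 -0.46  2.06  0.49  0.57 -0.3 ] F [ 1.   0.8 -2.3] w 0.0488
[[-0.008  1.    -0.002]
 [ 1.     0.008  0.   ]
 [ 0.    -0.002 -1.   ]]
shift [-20.81   2.01  -0.17]
turn [-0.002  0.     0.531]
```

Request:
play_rows:
  rows:
    - [[-4, 0.3, 0], [0, 0, 0], 0.2]
    - [[-8.5, 0.7, 0], [0, 0, 0], 0.2]
    - [[-13, 1, 0], [0, 0, 0], 0.2]
    - [[-17.5, 1.4, 0], [0, 0, 0], 0.2]
    - [[-22, 1.7, 0], [0, 0, 0], 0.2]
    - [[-26, 2, 0], [0, 0, 0], 0.2]
    - [[-28.5, 2, 0], [0, 0, 0], 0.2]
    - [[-29, 2, 0], [0, 0, 0], 0.2]
    - [[-29, 2, 0], [0, 0, 0], 0.2]
    - [[-29, 2, 0], [0, 0, 0], 0.2]

```text
clock: 6.15
eef_pos: [0.476, -0.4263, 0.1948]
ee_rot: [-0.001, 0.702, 0.712, 0.0]
ft_force: [0.1, 0.4, -2.2]
gripper_width: 0.0494
```

```bash
python3 -c "
from h import *
go([.473,-.349,.196],90)
ci=camera_info('wrist');cv2.imwrite('pics/w2.png',capture('wrist')[:,:,::-1])
import pickle;pickle.dump(ci,open('w2.pkl','wb'))
print(proj(ci,[.473,-.349,.03]));st()"
```

```text
t 6.15 p [ 0.476  -0.4263  0.1948] q [ 0.94  0.81 -0.53  1.56  0.48  0.9   0.26] F [ 0.1  0.4 -2.2] w 0.0494
[[-0.015  1.    -0.001]
 [ 1.     0.015  0.002]
 [ 0.002 -0.001 -1.   ]]
shift [ 7.73 -0.19 -0.1 ]
turn [-0.001 -0.002  0.015]
[316.1733129  136.96183564]
t 6.2 p [ 0.4762 -0.4262  0.1952] q [ 0.94  0.81 -0.53  1.56  0.48  0.9   0.26] F [ 0.   0.3 -1.5] w 0.0495
[[-0.015  1.    -0.001]
 [ 1.     0.015  0.002]
 [ 0.002 -0.001 -1.   ]]
```

View pics/w2.png

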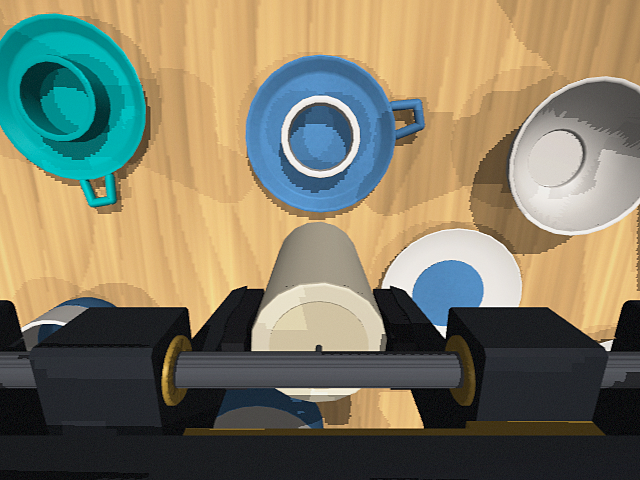

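The wrist view shows the collar ring spanning columns 281–360 and rows 95–177, centred at (320.5,136.5). The held candle's top ellipse is centred at about (318,342), and its lower rim's far edge is at row 222.

```bash
python3 - <<'E'
from h import *
import pickle;ci=pickle.load(open('w2.pkl','rb'))
im=cv2.imread('pics/w2.png')
# collar ring outer/inner ellipse by whiteness
hsv=cv2.cvtColor(im,cv2.COLOR_BGR2HSV);m=((hsv[...,1]<40)&(hsv[...,2]>170)).astype(np.uint8);m[:85]=0;m[190:]=0;m[:,:270]=0;m[:,370:]=0
cs,_=cv2.findContours(m,cv2.RETR_EXTERNAL,cv2.CHAIN_APPROX_NONE);c=max(cs,key=len);e=cv2.fitEllipse(c);print(e)
def circ(x,y,z,r):
    a=np.linspace(0,2*np.pi,200,endpoint=False);P=np.array([proj(ci,[x+r*np.cos(t),y+r*np.sin(t),z]) for t in a]);return P
from scipy.optimize import minimize
f=lambda q:np.sum((np.array(cv2.fitEllipse(circ(q[0],q[1],.03,.033).astype(np.float32))[0])-e[0])**2)
r=minimize(f,[.475,-.349],method='Nelder-Mead');print("collar wrist",r.x,r.fun)
s,R,p=st()
for cx in(-.006,-.003,0,.003,.006):
    q=p+R@[cx,0,0]; T=circ(q[0],q[1],p[2]+.0235,.025);B=circ(q[0],q[1],p[2]-.0765,.025)
    print(cx,"top",T.min(0).round(1),T.max(0).round(1),"bot",B.min(0).round(1),B.max(0).round(1))
# top camera ring
t=cv2.imread('pics/top0.png')[245:290,395:445];h=cv2.cvtColor(t,cv2.COLOR_BGR2HSV);m=((h[...,1]<60)&(h[...,2]>130)).astype(np.uint8)
cs,_=cv2.findContours(m,cv2.RETR_EXTERNAL,cv2.CHAIN_APPROX_NONE);c=max(cs,key=len);e=cv2.fitEllipse(c);print(e,pix2w(camera_info('top'),e[0][0]+395,e[0][1]+245,.03))
E
```

```text
((320.162353515625, 135.97683715820312), (78.15451049804688, 81.08058166503906), 2.132962942123413)
collar wrist [ 0.47628195 -0.34923279] 4.2263418436050415e-05
t 6.2 p [ 0.4762 -0.4262  0.1952] q [ 0.94  0.81 -0.53  1.56  0.48  0.9   0.26] F [ 0.   0.3 -1.5] w 0.0495
[[-0.015  1.    -0.001]
 [ 1.     0.015  0.002]
 [ 0.002 -0.001 -1.   ]]
-0.006 top [251.  300.9] [387.8 419.7] bot [279.9 231.8] [357.8 305.2]
-0.003 top [250.5 292.9] [388.3 413.3] bot [279.7 227.1] [357.9 301.1]
0 top [250.1 284.8] [388.7 406.8] bot [279.6 222.4] [358.1 296.9]
0.003 top [249.6 276.6] [389.2 400.2] bot [279.4 217.6] [358.2 292.6]
0.006 top [249.2 268.2] [389.7 393.5] bot [279.3 212.8] [358.4 288.4]
((23.401514053344727, 19.361806869506836), (23.004104614257812, 23.84348487854004), 138.38157653808594) [ 0.47435336 -0.34912774  0.03      ]
```

Request:
play_rows:
  rows:
    - [[2, 0, 0], [0, 0, 0], 0.2]
    - [[5, 0, 0], [0, 0, 0], 0.2]
    - [[7, -0.1, 1], [0, 0, 0], 0.2]
    - [[7.7, -0.1, 3], [0, 0, 0], 0.2]
    - [[7.7, -0.1, 5.5], [0, 0, 0], 0.2]
    - [[7.7, -0.1, 7.5], [0, 0, 0], 0.2]
    - [[7.7, -0.1, 8], [0, 0, 0], 0.2]
    - [[7.7, -0.1, 8], [0, 0, 0], 0.2]
    - [[7.7, -0.1, 8], [0, 0, 0], 0.2]
    - [[7.7, -0.1, 8], [0, 0, 0], 0.2]

```text
clock: 7.2
eef_pos: [0.4747, -0.352, 0.1169]
ee_rot: [0.001, 0.703, 0.711, 0.0]
ft_force: [-0.2, 0.2, -1.3]
gripper_width: 0.0495
```

```bash
python3 -c "
from h import *
go([.476,-.3495,.085],90)
ci=camera_info('wrist');cv2.imwrite('pics/w3.png',capture('wrist')[:,:,::-1]);cv2.imwrite('pics/t3.png',capture('top')[225:305,360:480,::-1].repeat(5,0).repeat(5,1))
import pickle;pickle.dump(ci,open('w3.pkl','wb'));st()"
```

```text
t 7.2 p [ 0.4747 -0.352   0.1169] q [ 0.81  0.86 -0.45  1.77  0.57  0.64  0.05] F [-0.2  0.2 -1.3] w 0.0495
[[-0.012  1.     0.002]
 [ 1.     0.012 -0.001]
 [-0.001  0.002 -1.   ]]
shift [0.25 0.12 3.19]
turn [0.002 0.001 0.012]
t 7.3 p [ 0.4744 -0.3521  0.1167] q [ 0.81  0.86 -0.44  1.77  0.57  0.64  0.05] F [ 0.4 -0.6 -1.5] w 0.0493
[[-0.012  1.     0.001]
 [ 1.     0.012 -0.001]
 [-0.001  0.001 -1.   ]]
```

View pics/w3.png

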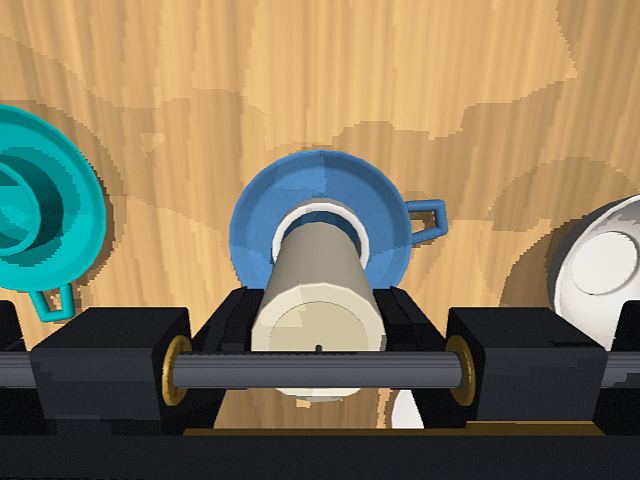

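The collar ring spans columns 271–369 with its top edge at row 198. The candle's lower rim has its far edge at row 222, centred at column 318, so the candle needs about +0.25 cm in x and +0.12 cm in y.

```bash
python3 - <<'E'
from h import *
import pickle;ci=pickle.load(open('w3.pkl','rb'))
def ext(x,y,z,r):
    a=np.linspace(0,2*np.pi,300);P=np.array([proj(ci,[x+r*np.cos(t),y+r*np.sin(t),z]) for t in a]);return P.min(0).round(1),P.max(0).round(1)
for y in(-.351,-.349,-.347): print(y,ext(.4763,y,.03,.033))
p=np.array([.4747,-.352,.1169])
for z in (-.075,-.0765,-.078): print(z,ext(*p[:2],p[2]+z,.025))
E
```

```text
-0.351 (array([270.9, 204.7]), array([370. , 299.3]))
-0.349 (array([270.8, 201.6]), array([370.2, 296.6]))
-0.347 (array([270.7, 198.5]), array([370.3, 294. ]))
-0.075 (array([278.6, 222.5]), array([357.5, 297.3]))
-0.0765 (array([278.9, 222. ]), array([357.2, 296.3]))
-0.078 (array([279.1, 221.4]), array([357. , 295.3]))
```

Request:
play_rows:
  rows:
    - [[0.2, 0.1, 0], [0, 0, 0], 0.2]
    - [[0.35, 0.14, 0], [0, 0, 0], 0.2]
    - [[0.35, 0.14, 0], [0, 0, 0], 0.2]
    - [[0.35, 0.14, 0.3], [0, 0, 0], 0.2]
    - [[0.35, 0.14, 0.6], [0, 0, 0], 0.2]
    - [[0.35, 0.14, 0.9], [0, 0, 0], 0.2]
    - [[0.35, 0.14, 1.2], [0, 0, 0], 0.2]
    - [[0.35, 0.14, 1.5], [0, 0, 0], 0.2]
    - [[0.35, 0.14, 1.7], [0, 0, 0], 0.2]
    - [[0.35, 0.14, 1.7], [0, 0, 0], 0.2]

```text
clock: 8.3
eef_pos: [0.4753, -0.3483, 0.0984]
ee_rot: [-0.0, 0.703, 0.711, 0.0]
ft_force: [0.2, -1.0, -2.2]
gripper_width: 0.0495
```

Request:
play_rows:
  rows:
    - [[0, 0, 0.3], [0, 0, 0], 0.2]
    - [[0, 0, 0.6], [0, 0, 0], 0.2]
    - [[0, 0, 0.9], [0, 0, 0], 0.2]
    - [[0, 0, 1.1], [0, 0, 0], 0.2]
    - [[0, 0, 1.3], [0, 0, 0], 0.2]
    - [[0, 0, 1.35], [0, 0, 0], 0.2]
    - [[0, 0, 1.35], [0, 0, 0], 0.2]
    - [[0, 0, 1.35], [0, 0, 0], 0.2]
    - [[0, 0, 1.35], [0, 0, 0], 0.2]
    - [[0, 0, 1.35], [0, 0, 0], 0.2]

```text
clock: 9.3
eef_pos: [0.4752, -0.3483, 0.0853]
ee_rot: [0.0, 0.703, 0.711, -0.0]
ft_force: [0.3, -0.4, -2.1]
gripper_width: 0.0493
```

Request:
play_rows:
  rows:
    - [[0, 0, 0.1], [0, 0, 0], 0.2]
    - [[0, 0, 0.1], [0, 0, 0], 0.2]
    - [[0, 0, 0.1], [0, 0, 0], 0.6]
    - [[0, 0, 0.1], [0, 0, 0], 0.7]
    - [[0, 0, 0.1], [0, 0, 0], 0.8]
    - [[0, 0, 0.1], [0, 0, 0], 0.9]
    - [[0, 0, 0.1], [0, 0, 0], 0.9]
    - [[0, 0, 0.1], [0, 0, 0], 0.9]
    - [[0, 0, -1], [0, 0, 0], 0.9]
    - [[0, 0, -3], [0, 0, 0], 0.9]

```text
clock: 10.3
eef_pos: [0.4744, -0.3479, 0.115]
ee_rot: [-0.001, 0.703, 0.711, -0.0]
ft_force: [0.6, -1.3, -1.0]
gripper_width: 0.0793
```

Request:
play_rows:
  rows:
    - [[0, 0, -4], [0, 0, 0], 0.9]
    - [[0, 0, -8], [0, 0, 0], 0.9]
    - [[0.5, 0, -12], [0, 0, 0], 0.9]
    - [[5, -0.5, -12], [0, 0, -0.14], 0.9]
    - [[10, -1, -12], [0, 0, -0.28], 0.9]
    - [[15, -1.5, -12], [0, 0, -0.42], 0.9]
    - [[20, -2, -12], [0, 0, -0.56], 0.9]
    - [[25, -2, -12], [0, 0, -0.7], 0.7]
    - [[28, -2, -12], [0, 0, -0.84], 0.5]
    - [[30, -2, -12], [0, 0, -0.98], 0.5]

```text
clock: 11.3
eef_pos: [0.4516, -0.0456, 0.2364]
ee_rot: [0.001, 0.281, 0.96, 0.0]
ft_force: [0.9, -0.3, -0.7]
gripper_width: 0.0574
```

```bash
python3 - <<'E'
from h import *
go([.48,.05,.16],178)
im=capture('top');cv2.imwrite("pics/top4.png",im[:,:,::-1])
ci=camera_info('top')
t=cv2.resize(im[215:315,365:465,::-1],None,fx=5,fy=5,interpolation=cv2.INTER_CUBIC)
s=capture('scene');u=cv2.resize(s[195:275,215:275,::-1],None,fx=5,fy=5,interpolation=cv2.INTER_CUBIC)
o=np.zeros((500,800,3),np.uint8);o[:500,:500]=t;o[:400,500:800]=u;cv2.imwrite('pics/chk4.png',o)
E
```

```text
t 11.3 p [ 0.4516 -0.0456  0.2364] q [ 0.52  0.59 -0.81  2.06  0.64  0.75  0.31] F [ 0.9 -0.3 -0.7] w 0.0574
[[-0.843  0.539  0.002]
 [ 0.539  0.843 -0.   ]
 [-0.001  0.001 -1.   ]]
shift [2.76 9.58 7.65]
turn [ 0.001  0.002 -0.534]
```

View pics/chk4.png

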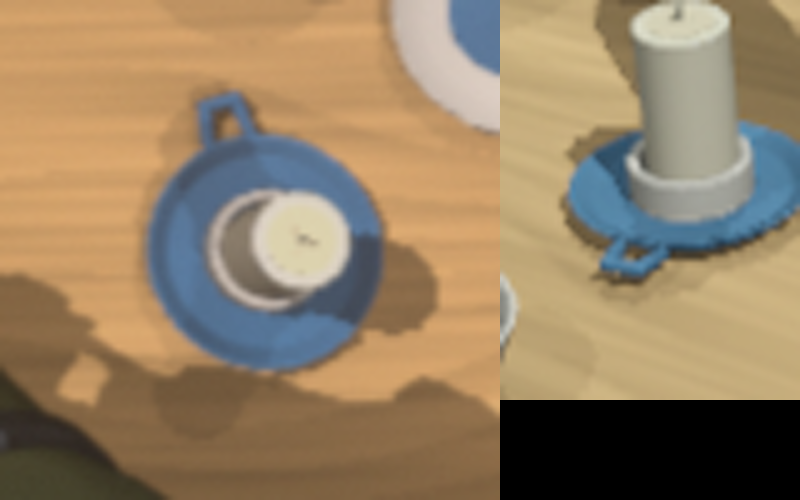

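The candle stands upright in the collar, seen in both views; its top is centred at top-view (424.8,262.7). Next is the lighter.

Request:
play_rows:
  rows:
    - [[0.5, 2, 0.5], [0, 0, -0.1], 0.5]
    - [[1, 4, 1], [0, 0, -0.22], 0.5]
    - [[1.5, 6.5, 2], [0, 0, -0.34], 0.5]
    - [[2, 8.5, 3], [0, 0, -0.45], 0.5]
    - [[2.5, 9.5, 4], [0, 0, -0.55], 0.5]
    - [[2.5, 9.9, 4], [0, 0, -0.55], 0.5]
    - [[2.5, 9.9, 4], [0, 0, -0.55], 0.5]
    - [[2.5, 9.9, 4], [0, 0, -0.55], 0.5]
    - [[2.5, 9.9, 4], [0, 0, -0.55], 0.5]
    - [[2.5, 9.9, 4], [0, 0, -0.55], 0.5]

```text
clock: 12.4
eef_pos: [0.485, 0.0471, 0.1956]
ee_rot: [0.0, 0.015, 1.0, -0.0]
ft_force: [-0.6, -0.2, 0.3]
gripper_width: 0.0442
```

```bash
python3 - <<'E'
from h import *
import pickle
go([.484,.051,.031],179)
ci=camera_info('wrist');cv2.imwrite('pics/w5.png',capture('wrist')[:,:,::-1]);pickle.dump(ci,open('w5.pkl','wb'))
c=pix2w(camera_info('top'),424.8,262.7,.108);print("candle top",c)
print(proj(ci,[.4342,.052,.04]),proj(ci,[.56,.0503,.04]))
E
```

```text
t 12.4 p [0.485  0.0471 0.1956] q [ 0.33  0.73 -0.88  2.01  0.81  0.79  0.51] F [-0.6 -0.2  0.3] w 0.0442
[[-1.     0.031  0.001]
 [ 0.031  1.    -0.001]
 [-0.001 -0.001 -1.   ]]
shift [ 0.12  0.4  16.46]
turn [-0.001  0.001 -0.013]
candle top [ 0.4726086  -0.34844504  0.108     ]
[323.23094337 171.12954897] [324.94875169 310.99977152]
```

View pics/w5.png

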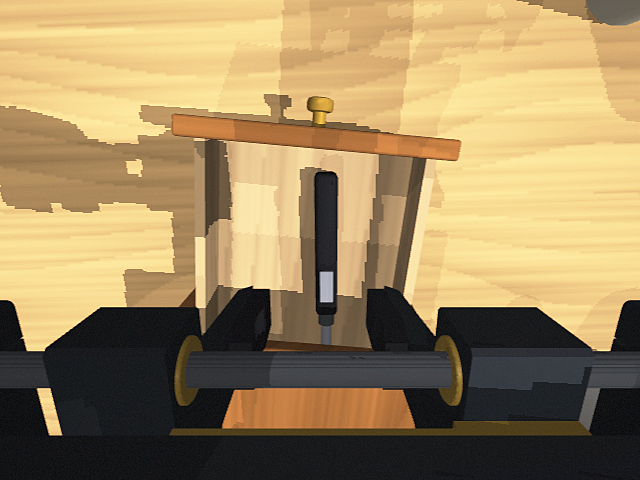

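The lighter handle's rear end is at (326,172) and its front at (326.5,314). That puts it about 2 mm left of the estimate, with yaw −1.3°.

Request:
play_rows:
  rows:
    - [[0.1, 0.3, 3], [0, 0, -0.01], 0.5]
    - [[0.1, 0.6, 6], [0, 0, -0.01], 0.5]
    - [[0.1, 0.6, 9], [0, 0, -0.01], 0.5]
    - [[0.1, 0.6, 12], [0, 0, -0.01], 0.5]
    - [[0.1, 0.6, 14], [0, 0, -0.01], 0.5]
    - [[0.1, 0.6, 15.2], [0, 0, -0.01], 0.5]
    - [[0.1, 0.6, 15.9], [0, 0, -0.01], 0.5]
    - [[0.1, 0.6, 16.3], [0, 0, -0.01], 0.5]
    - [[0.1, 0.6, 16.3], [0, 0, -0.01], 0.5]
    - [[0.1, 0.6, 16.3], [0, 0, -0.01], 0.5]

```text
clock: 13.45
eef_pos: [0.4844, 0.0541, 0.0327]
ee_rot: [0.0, 0.01, 1.0, 0.0]
ft_force: [-0.3, -0.3, -0.3]
gripper_width: 0.0442
```

Clear of the floor, so I'll go 1.5 mm lower and close.

Request:
play_rows:
  rows:
    - [[0, 0, 0.1], [0, 0, 0], 0.5]
    - [[0, 0, 0.15], [0, 0, 0], 0.4]
    - [[0, 0, 0.15], [0, 0, 0], 0.2]
    - [[0, 0, 0.15], [0, 0, 0], 0.05]
    - [[0, 0, 0.15], [0, 0, 0], 0.05]
    - [[0, 0, 0.15], [0, 0, 0], 0.05]
    - [[0, 0, 0.15], [0, 0, 0], 0.05]
    - [[0, 0, 0.15], [0, 0, 0], 0.05]
    - [[0, 0, 0.15], [0, 0, 0], 0.05]
    - [[0, 0, 0.15], [0, 0, 0], 0.05]

```text
clock: 14.45
eef_pos: [0.4841, 0.0539, 0.0308]
ee_rot: [0.0, 0.009, 1.0, -0.0]
ft_force: [-0.4, -0.5, 3.9]
gripper_width: 0.0196
```

Request:
play_rows:
  rows:
    - [[0, 0, -0.6], [0, 0.03, 0], 0.05]
    - [[0, 0, -1.25], [0, 0.063, 0], 0.05]
    - [[-0.1, 0, -1.9], [0, 0.095, 0], 0.05]
    - [[-0.2, 0, -2.5], [0, 0.126, 0], 0.05]
    - [[-0.3, 0, -3.1], [0, 0.157, 0], 0.05]
    - [[-0.4, 0, -3.75], [0, 0.188, 0], 0.05]
    - [[-0.55, 0, -4.35], [0, 0.22, 0], 0.05]
    - [[-0.7, 0, -4.95], [0, 0.251, 0], 0.05]
    - [[-0.9, 0, -5.55], [0, 0.283, 0], 0.05]
    - [[-1.05, 0, -6.15], [0, 0.314, 0], 0.05]

```text
clock: 15.45
eef_pos: [0.4944, 0.0536, 0.0921]
ee_rot: [-0.157, 0.009, 0.988, 0.001]
ft_force: [-0.3, 0.0, -0.5]
gripper_width: 0.0199
```

```bash
python3 - <<'E'
from h import *
s,R,p=st()
cv2.imwrite('pics/s6.png',cv2.resize(capture('scene')[180:310,300:500,::-1],None,fx=4,fy=4,interpolation=cv2.INTER_CUBIC));st()
E
```

```text
t 15.45 p [0.4944 0.0536 0.0921] q [ 0.28  1.03 -0.84  1.76  0.69  1.03  0.69] F [-0.3  0.  -0.5] w 0.0199
[[-0.95   0.019 -0.311]
 [ 0.018  1.     0.006]
 [ 0.311 -0.    -0.951]]
t 15.5 p [0.4958 0.0539 0.0925] q [ 0.28  1.03 -0.84  1.76  0.69  1.03  0.7 ] F [ 1.7  0.6 -0.6] w 0.02
[[-0.951  0.02  -0.31 ]
 [ 0.019  1.     0.007]
 [ 0.31   0.001 -0.951]]
```

View pics/s6.png

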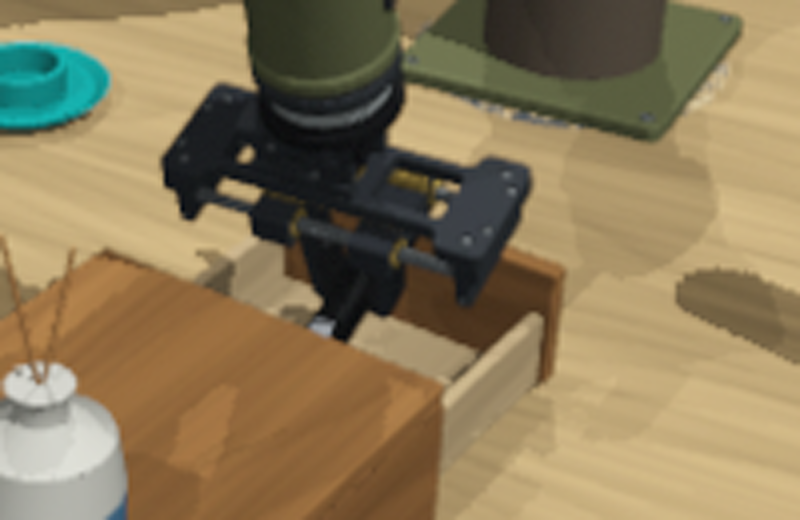

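The lighter is gripped and tilted at the gap, and forces are small. I'll draw it along its own axis.

Request:
play_rows:
  rows:
    - [[0.6, 0, 0], [0, 0, 0], 0.05]
    - [[1.6, 0, 0], [0, 0, 0], 0.05]
    - [[2.6, 0, 0], [0, 0, 0], 0.05]
    - [[3.6, 0, 0], [0, 0, 0], 0.05]
    - [[4.6, 0, 0], [0, 0, 0], 0.05]
    - [[5.6, 0, 0], [0, 0, 0], 0.05]
    - [[6.6, 0, 0], [0, 0, 0], 0.05]
    - [[7.6, 0, 0], [0, 0, 0], 0.05]
    - [[8.6, 0, 0], [0, 0, 0], 0.05]
    - [[9, 0, 0], [0, 0, 0], 0.05]

```text
clock: 16.5
eef_pos: [0.4078, 0.0553, 0.1204]
ee_rot: [-0.157, 0.009, 0.988, 0.001]
ft_force: [0.4, -0.4, -0.6]
gripper_width: 0.0197
```

Request:
play_rows:
  rows:
    - [[-0.1, 0, -1], [0, 0.06, 0], 0.05]
    - [[-0.25, 0, -2], [0, 0.12, 0], 0.05]
    - [[-0.4, 0, -3], [0, 0.18, 0], 0.05]
    - [[-0.5, 0, -4], [0, 0.24, 0], 0.05]
    - [[-0.6, 0, -4.9], [0, 0.297, 0], 0.05]
    - [[0.9, 0, -5.4], [0, 0.297, 0], 0.05]
    - [[2.5, 0, -5.85], [0, 0.297, 0], 0.05]
    - [[4, 0, -6.3], [0, 0.297, 0], 0.05]
    - [[5.5, 0, -6.8], [0, 0.297, 0], 0.05]
    - [[7, 0, -7.25], [0, 0.297, 0], 0.05]

```text
clock: 17.5
eef_pos: [0.3644, 0.0563, 0.2108]
ee_rot: [-0.301, 0.009, 0.954, 0.003]
ft_force: [-0.0, 0.4, 0.2]
gripper_width: 0.0196
```

```bash
python3 - <<'E'
from h import *
s,R,p=st();print("tip",p+R@[-.21,0,.002])
E
```

```text
t 17.5 p [0.3644 0.0563 0.2108] q [ 0.35  0.9  -0.96  1.87  0.38  1.27  0.74] F [-0.   0.4  0.2] w 0.0196
[[-0.819  0.019 -0.573]
 [ 0.016  1.     0.011]
 [ 0.573 -0.    -0.819]]
tip [0.53526398 0.05298319 0.08880235]
```

Request:
play_rows:
  rows:
    - [[0.6, 0, -0.8], [0, 0, 0], 0.05]
    - [[1.7, 0, -2.5], [0, 0, 0], 0.05]
    - [[3.4, 0, -4.9], [0, 0, 0], 0.05]
    - [[5.2, 0, -7.4], [0, 0, 0], 0.05]
    - [[6.3, 0, -9], [0, 0, 0], 0.05]
    - [[6.9, 0, -9.8], [0, 0, 0], 0.05]
    - [[6.9, 0, -9.8], [0, 0, 0], 0.05]
    - [[6.9, 0, -9.8], [0, 0, 0], 0.05]
    - [[6.9, 0, -9.8], [0, 0, 0], 0.05]
    - [[6.9, 0, -9.8], [0, 0, 0], 0.05]

```text
clock: 18.5
eef_pos: [0.3642, 0.056, 0.3297]
ee_rot: [-0.302, 0.009, 0.953, 0.003]
ft_force: [-0.4, -0.2, -0.6]
gripper_width: 0.0197
```

```bash
cat >> h.py <<'E'
def plan(tip,yaw,tilt,n=None,L=.21,dz=.002):
    "nozzle heading = yaw+180 deg, handle up by tilt deg; shift cm/turn to bring tip to target"
    s,R,p=st(); y=np.radians(yaw)
    T=np.array([[np.cos(y),np.sin(y),0],[np.sin(y),-np.cos(y),0],[0,0,-1]])@np.diag([1,1,1])
    T=T@Ro.from_rotvec([0,np.radians(tilt),0]).as_matrix()
    q=np.array(tip)-T@[-L,0,dz]
    print("tip now",(p+R@[-L,0,dz]).round(4),"tcp goal",q.round(4),"nozzle",(-T[:,0]).round(2))
    v=Ro.from_matrix(R.T@T).as_rotvec(); print("shift",(R.T@(q-p)*100).round(2),"turn",v.round(3))
E
python3 - <<'E'
from h import *
plan([.475,-.31,.2],90,20)
plan([.475,-.31,.2],110,20)
E
```

```text
t 18.5 p [0.3642 0.056  0.3297] q [ 0.4   0.74 -1.04  1.75  0.25  1.5   0.8 ] F [-0.4 -0.2 -0.6] w 0.0197
[[-0.818  0.019 -0.575]
 [ 0.015  1.     0.01 ]
 [ 0.575 -0.    -0.818]]
tip now [0.5348 0.0528 0.2073] tcp goal [ 0.475  -0.1133  0.2737] nozzle [-0.   -0.94 -0.34]
shift [-12.54 -16.73  -1.96] turn [-0.72  -0.208  1.379]
t 18.5 p [0.3642 0.056  0.3297] q [ 0.4   0.74 -1.04  1.75  0.25  1.5   0.8 ] F [-0.4 -0.2 -0.6] w 0.0197
[[-0.818  0.019 -0.575]
 [ 0.015  1.     0.01 ]
 [ 0.575 -0.    -0.818]]
tip now [0.5348 0.0528 0.2073] tcp goal [ 0.4077 -0.1252  0.2737] nozzle [ 0.32 -0.88 -0.34]
shift [ -7.06 -18.04   1.89] turn [-0.558 -0.231  1.069]
```

Request:
play_rows:
  rows:
    - [[-1, -1.4, -0.2], [-0.06, -0.017, 0.115], 0.05]
    - [[-2, -2.8, -0.3], [-0.12, -0.035, 0.23], 0.05]
    - [[-3.1, -4.2, -0.5], [-0.18, -0.052, 0.345], 0.05]
    - [[-4.2, -5.6, -0.7], [-0.24, -0.069, 0.46], 0.05]
    - [[-5.2, -7, -0.8], [-0.3, -0.087, 0.575], 0.05]
    - [[-6.3, -8.4, -1], [-0.36, -0.104, 0.69], 0.05]
    - [[-7.3, -9.8, -1.1], [-0.42, -0.121, 0.805], 0.05]
    - [[-8.4, -11.2, -1.3], [-0.48, -0.139, 0.92], 0.05]
    - [[-9.4, -12.5, -1.5], [-0.54, -0.156, 1.03], 0.05]
    - [[-10.5, -13.9, -1.6], [-0.6, -0.173, 1.15], 0.05]

```text
clock: 19.5
eef_pos: [0.4571, -0.0854, 0.2826]
ee_rot: [-0.161, 0.604, 0.774, 0.107]
ft_force: [-0.1, -0.1, 1.0]
gripper_width: 0.0197
```

```bash
python3 - <<'E'
from h import *
plan([.475,-.29,.17],90,20)
E
```

```text
t 19.5 p [ 0.4571 -0.0854  0.2826] q [ 0.74  0.64 -0.73  1.81  0.06  0.98  0.28] F [-0.1 -0.1  1. ] w 0.0197
[[-0.22   0.968 -0.119]
 [ 0.899  0.248  0.36 ]
 [ 0.378 -0.028 -0.925]]
tip now [ 0.503  -0.2735  0.2014] tcp goal [ 0.475  -0.0933  0.2437] nozzle [-0.   -0.94 -0.34]
shift [-2.58  1.64  3.1 ] turn [-0.117 -0.035  0.224]
```

Request:
play_rows:
  rows:
    - [[-0.5, 0.3, 0.6], [-0.03, -0.01, 0.06], 0.05]
    - [[-1, 0.7, 1.3], [-0.06, -0.02, 0.12], 0.05]
    - [[-1.6, 1, 2], [-0.09, -0.03, 0.18], 0.05]
    - [[-2.1, 1.4, 2.6], [-0.117, -0.035, 0.224], 0.05]
    - [[-2.6, 1.6, 3.1], [-0.117, -0.035, 0.224], 0.05]
    - [[-2.6, 1.6, 3.1], [-0.117, -0.035, 0.224], 0.05]
    - [[-2.6, 1.6, 3.1], [-0.117, -0.035, 0.224], 0.05]
    - [[-2.6, 1.6, 3.1], [-0.117, -0.035, 0.224], 0.05]
    - [[-2.6, 1.6, 3.1], [-0.117, -0.035, 0.224], 0.05]
    - [[-2.6, 1.6, 3.1], [-0.117, -0.035, 0.224], 0.05]

```text
clock: 20.5
eef_pos: [0.4747, -0.0927, 0.2445]
ee_rot: [-0.123, 0.694, 0.699, 0.123]
ft_force: [0.1, -0.7, -0.8]
gripper_width: 0.0196
```

```bash
python3 - <<'E'
from h import *
plan([.475,-.345,.121],90,20)
s,R,p=st();tip=p+R@[-.21,0,.002]
o=np.zeros((600,800,3),np.uint8);o[:,:]=0
for k,(n,w,x0) in enumerate((("top",[.475,-.348,.118],0),("scene",[.475,-.348,.118],400))):
    ci=camera_info(n);im=capture(n)[:,:,::-1];cv2.imwrite(f"pics/{n}7.png",im)
    u=proj(ci,w);u0,v0=int(u[0])-40,int(u[1])-50
    print(n,"wick",u.round(1),"tip",proj(ci,tip).round(1),"origin",u0,v0)
    o[:,x0:x0+400]=cv2.resize(im[v0:v0+120,u0:u0+80],None,fx=5,fy=5,interpolation=cv2.INTER_CUBIC)
cv2.imwrite("pics/chk7.png",o)
E
```

```text
t 20.5 p [ 0.4747 -0.0927  0.2445] q [ 0.71  0.65 -0.65  1.91  0.04  0.75  0.13] F [ 0.1 -0.7 -0.8] w 0.0196
[[-0.006  1.    -0.001]
 [ 0.94   0.006  0.342]
 [ 0.342  0.001 -0.94 ]]
tip now [ 0.476  -0.2893  0.1709] tcp goal [ 0.475  -0.1483  0.1947] nozzle [-0.   -0.94 -0.34]
shift [-6.94 -0.01  2.78] turn [-0.001  0.     0.006]
t 20.5 p [ 0.4747 -0.0927  0.2445] q [ 0.71  0.65 -0.65  1.91  0.04  0.75  0.13] F [ 0.1 -0.7 -0.8] w 0.0196
[[-0.006  1.    -0.001]
 [ 0.94   0.006  0.342]
 [ 0.342  0.001 -0.94 ]]
top wick [425.5 261.4] tip [406.1 259.8] origin 385 211
scene wick [249.7 195. ] tip [266.5 181.4] origin 209 145
```

View pics/chk7.png

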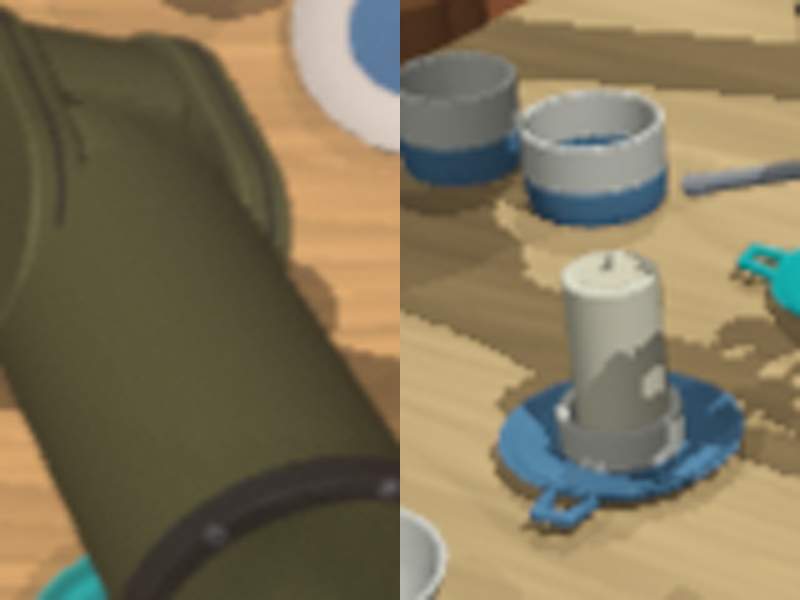

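In the scene view the wick top is at (250.0,195.2) against (249.7,195.0) predicted. The nozzle end is at (266.0,181.6) against (266.5,181.4). The model agrees, so I'm approaching.

Request:
play_rows:
  rows:
    - [[-1, 0, 0.4], [0, 0, 0], 0.05]
    - [[-2.2, 0, 0.8], [0, 0, 0], 0.05]
    - [[-3.5, 0, 1.3], [0, 0, 0], 0.05]
    - [[-4.7, -0.1, 1.8], [0, 0, 0], 0.05]
    - [[-5.7, -0.1, 2.2], [0, 0, 0], 0.05]
    - [[-6.4, -0.1, 2.5], [0, 0, 0], 0.05]
    - [[-6.8, -0.1, 2.7], [0, 0, 0], 0.05]
    - [[-7, -0.1, 2.8], [0, 0, 0], 0.05]
    - [[-7, -0.1, 2.8], [0, 0, 0], 0.05]
    - [[-7, -0.1, 2.8], [0, 0, 0], 0.05]

```text
clock: 21.6
eef_pos: [0.4742, -0.1484, 0.1944]
ee_rot: [-0.123, 0.694, 0.699, 0.123]
ft_force: [0.4, 0.5, -0.9]
gripper_width: 0.0193
```

```bash
python3 - <<'E'
from h import *
plan([.475,-.347,.12],90,20)
s,R,p=st();tip=p+R@[-.21,0,.002]
im=capture("scene")[:,:,::-1];ci=camera_info("scene");cv2.imwrite("pics/scene8.png",im)
print("tip",proj(ci,tip),"axis+2cm",proj(ci,tip+R@[.05,0,0]),"wick",proj(ci,[.475,-.348,.118]))
a=cv2.resize(im[170:230,220:300],None,fx=10,fy=10,interpolation=cv2.INTER_CUBIC)
cv2.imwrite("pics/chk8.png",a)
t=capture("top")[:,:,::-1];cv2.imwrite("pics/top8.png",t)
E
```

```text
t 21.6 p [ 0.4742 -0.1484  0.1944] q [ 0.77  0.75 -0.61  1.88  0.1   0.71  0.2 ] F [ 0.4  0.5 -0.9] w 0.0193
[[-0.007  1.    -0.001]
 [ 0.94   0.007  0.342]
 [ 0.342  0.001 -0.94 ]]
tip now [ 0.4755 -0.3451  0.1207] tcp goal [ 0.475  -0.1503  0.1937] nozzle [-0.   -0.94 -0.34]
shift [-0.2   0.08 -0.  ] turn [-0.001 -0.     0.007]
t 21.6 p [ 0.4742 -0.1484  0.1944] q [ 0.77  0.75 -0.61  1.88  0.1   0.71  0.2 ] F [ 0.4  0.5 -0.9] w 0.0193
[[-0.007  1.    -0.001]
 [ 0.94   0.007  0.342]
 [ 0.342  0.001 -0.94 ]]
tip [250.38208942 194.42202472] axis+2cm [264.82561749 192.51966008] wick [249.69949319 195.0116929 ]
```

View pics/chk8.png

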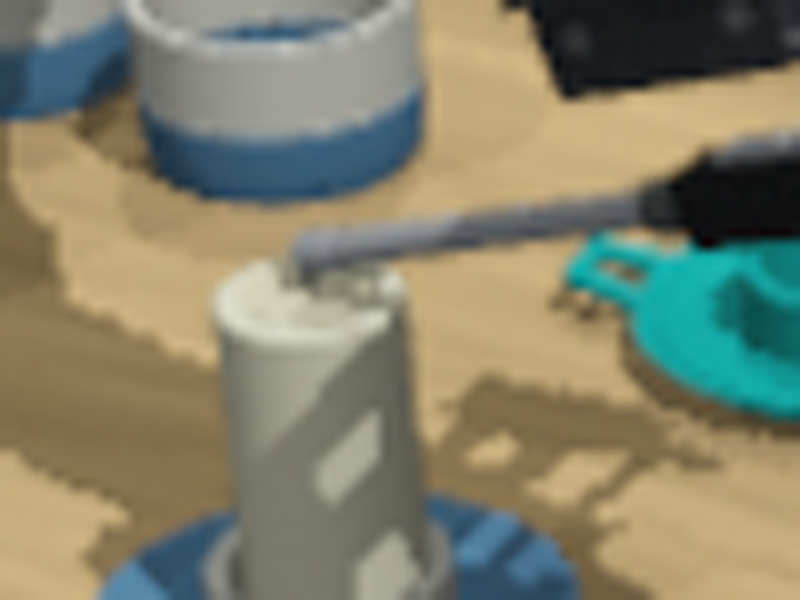

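The nozzle end, at crop (300,248), sits right at the wick, at crop (290,270), and clear of the wax. One last look from the top checks the rest of the scene.

View pics/top8.png

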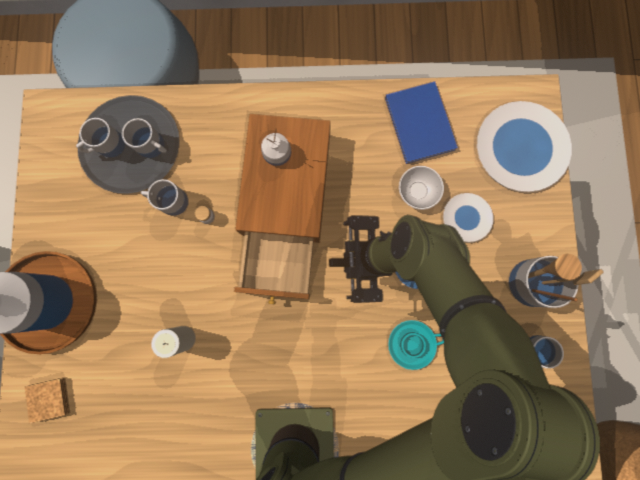

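The mug (165,197), bowl (421,188), saucer (468,217), jar (204,214) and vase (276,149) are all where they started, and the drawer is empty. I'll make a final 2 mm nudge, let it settle and hand in.

Request:
play_rows:
  rows:
    - [[-0.1, 0, 0], [0, 0, 0], 0.05]
    - [[-0.2, -0.05, 0], [0, 0, 0], 0.05]
    - [[-0.2, -0.05, 0], [0, 0, 0], 0.05]
    - [[-0.2, -0.05, 0], [0, 0, 0], 0.05]
    - [[-0.2, -0.05, 0], [0, 0, 0], 0.05]
    - [[-0.2, -0.05, 0], [0, 0, 0], 0.05]
    - [[-0.2, -0.05, 0], [0, 0, 0], 0.05]
    - [[-0.2, -0.05, 0], [0, 0, 0], 0.05]
    - [[-0.2, -0.05, 0], [0, 0, 0], 0.05]
    - [[-0.2, -0.05, 0], [0, 0, 0], 0.05]

```text
clock: 22.7
eef_pos: [0.4735, -0.1508, 0.1934]
ee_rot: [-0.123, 0.694, 0.698, 0.123]
ft_force: [0.1, -0.2, -0.4]
gripper_width: 0.0198
```

```bash
python3 - <<'E'
from h import *
plan([.475,-.348,.12],90,20)
print(close_job())
E
```

```text
t 22.7 p [ 0.4735 -0.1508  0.1934] q [ 0.78  0.75 -0.61  1.88  0.1   0.72  0.2 ] F [ 0.1 -0.2 -0.4] w 0.0198
[[-0.006  1.    -0.001]
 [ 0.94   0.006  0.342]
 [ 0.342  0.001 -0.94 ]]
tip now [ 0.4747 -0.3474  0.1197] tcp goal [ 0.475  -0.1513  0.1937] nozzle [-0.   -0.94 -0.34]
shift [-0.05  0.15 -0.05] turn [-0.001 -0.     0.006]
the job is handed in; nothing more can be done
None
```

I handed the job in at 22.7 s. The small ivory candle stands upright in the blue holder's collar and has been let go. The lighter was tipped up, drawn out of the drawer at a slant, and is still in the gripper with its nozzle end at the wick.

- **Nozzle at the wick:** computed from the arm's pose, the nozzle end is at (0.4747, −0.3474, 0.1197). The wick tip is estimated at (0.475, −0.348, 0.118), so they are about 2 mm apart. The wrist force was under 1 N, and the nozzle's lower edge should be about 6 mm above the wax.
- **Scene camera:** it agreed with the model to under 1 px for both wick and nozzle, the nozzle last checked just before a final 2 mm nudge. It cannot show an error along its own line of sight.
- **Top camera:** the arm hid the wick at the end, so it could not give a second check of the nozzle. Its estimates of the holder and candle differed from the wrist camera and arm pose by 2–3 mm in x. I used the wrist camera and arm pose, and the candle went into the collar with no noticeable contact force.
- **Other objects:** the mug, bowl, saucer, jar and vase look unmoved in the last top picture.

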